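# Set up the guide-post press

## Task

Set up the small guide-post press: push the steel bench block along the bed's channel, without lifting it, until it is fully home against the end stop, then lift the drilled platen straight up out of its wooden storage frame and lower it, level and without letting it drop, over the tall rod until it lies flat on the block, lined up with the bed. Last, push the keeper arm round until it lies square across over the platen, and let go of everything. Leave the other tools and jars where they are.

Things in the scene. Friction and masses are not known exactly. Their poses are not given: they have to be found in the camera images.
- press: Fixed press: grey bed 240 (x) x 110 (y) x 12 mm. Origin: centre of its underside, on the table; x along the channel, away from the robot (yaw up to 0.3 rad), z up. Two steel rails, 9 mm above the bed, inner faces at y = -33.5 and +33.5 mm, from x = -118 to +47 mm, form the channel, open at the -x end. It stands left or right of the middle, the storage frame on the other side.
- stop_face (a point): Middle of the end stop's face that the block must touch, at (47, 0, 12) mm in the press frame; the stop is 83 mm wide and rises 13 mm above the bed.
- rod_top (a point): Centre of the top end of the tall upright rod behind the stop, at (80, 0, 140) mm in the press frame. The rod is 16 mm in diameter; its last 12 mm taper to 8 mm. Round its foot is a collar 34 mm across, top 26 mm above the table.
- bench_block: Loose steel bench block 64 x 64 x 20 mm, 0.4 to 0.9 kg, origin at the centre of its underside. It stands in the channel on the bed (underside 12 mm above the table) near the open end, at x = -60 to -45 mm in the press frame; home against the stop its centre is at x = +15 mm. Sliding it takes roughly 3 to 12 N.
- platen: Loose drilled platen, 0.3 to 0.6 kg: aluminium plate 150 (x) x 70 (y) x 12 mm, origin at the centre of its underside, z up, centre of mass within 5 mm of it in x and y. Starts flat in the frame, underside 4 mm above the table. In place it lies on the block, underside 32 and plate top 44 mm above the table, x axis along the bed's, origin at x = +20, y = 0 mm in the press frame.
- platen_hole (a point): Centre of the platen's 19 mm through hole, at the underside: (60, 0, 0) mm in the platen frame. A guide boss 31 mm across stands round it, its top 28 mm above the underside.
- platen_grip (a point): Centre of the dark wooden upright grip in the middle of the platen, at (0, 0, 50) mm in its frame. The grip is 36 (x) x 20 (y) mm, top 67 mm above the underside; take it across its 20 mm.
- frame: Fixed wooden storage frame 167 (x) x 131 (y) x 24 mm; origin on the table under the centre of the compartment that holds the platen (157 x 76 mm inside, floor 4 mm, walls to 24 mm above the table); the platen's axes lie along its own. Its narrow compartment, at -y, holds tweezers.
- keeper (a joint): Keeper arm angle, rad, about a vertical pivot at the bed's +y side. 0: arm points along the bed's -x (open); grows counter-clockwise seen from above; 1.57: arm points along the bed's -y, square across over the platen; stop at 1.6. Starts between 0 and 0.35. Slight friction: it stays where it is left.
- keeper_pivot (a point): The keeper's pivot, at (-35, 62, 47) mm in the press frame, at the underside of the arm, 47 mm above the table (3 mm above the seated platen's top). The steel arm is 51 mm long, 14 wide and 8 thick.
- keeper_tab (a point): Centre of the top of the upright round pin on the arm, 45 mm from the pivot: 12 mm in diameter, from 55 to 85 mm above the table. Push it sideways to swing the arm.
- screwdriver: Bystander: red-handled screwdriver lying between the press and the frame, 183 mm long. Leave it. Origin: centre of its underside.
- dapping: Bystander: brass dapping block, 50 mm cube with round hollows, standing between press and frame. Leave it. Origin: centre of its underside.
- brush: Bystander: wooden-handled brass brush, 180 mm long, at the left. Leave it. Origin: centre of its underside.
- pot: Bystander: round polish pot, 58 mm across, 50 mm high, at the left. Leave it. Origin: centre of its underside.
- mould: Bystander: dark grooved ingot mould 36 x 100 x 22 mm, at the right. Leave it. Origin: centre of its underside.
- jar: Bystander: glass jar with a green lid, 69 mm across, 84 mm high, at the right. Leave it. Origin: centre of its underside.
- pointer: Bystander: black computer mouse, 112 x 55 x 35 mm, at the right. Leave it. Origin: centre of its underside.
Not all that is in view belongs to the job. There is more than one size of the bench_block; the one meant has the size given above.

How it is judged:
By the outcome, as a careful person would: the job done as asked, in the order asked, and still so for the second after the job is handed in, with the robot touching nothing.
It also fails if it takes over 72 s, if anything falls off the work surface, if the arm or the gripper's body presses on something with over 40 N, if the wrist force passes 120 N, or if a joint passes its speed limit or range.

## Robot

A 6-joint arm with a two-finger parallel gripper is mounted at the origin on a cart in front of the work surface, level with it; the furniture and walls round the work are solid. World frame = base frame: x ahead of the robot, y to its left, z up, the work surface at z = 0. Lengths are in mm, angles in rad, forces in N, time in s.
With the tool pointing down it reaches from about 350 to 850 mm from the base axis. Payload 8.1 kg.
Tool frame: the origin (TCP) lies at the very end of the fingers, on their centre line; the grasp point (between the pads) lies 19 mm behind it; z points along the fingers, y is the line along which they close (so a half turn about z gives the same grasp; the last joint's range is limited). The gripper opens to 93 mm and grips with 3 to 60 N. Pads are 15 mm wide; open, the fingers measure 128 mm over their backs; the gripper's body (75 mm by 188 mm) begins 65 mm behind the grasp point.
Start: joints at [1.258, 0.13, 1.488, -0, 1.523, -0.085], TCP at [135.478, 584.509, 218.635] pointing down, gripper open.
Joint ranges: [-2.96, 2.96], [-0.89, 2.26], [0.02, 2.5], [-1.34, 4.48], [0, 2.73], [-2.66, 2.66]. Speed limits (rad/s): [2.39, 2.39, 2.79, 3.14, 3.14, 3.14].

## Interface

Orientations are given as a unit quaternion [w, x, y, z].
In Python, from plant import sensors, cams, env gives the robot as it stands.
- The arm moves only by the tool apply_moves, never from a script. Its argument "moves" is a list of rows, each an object with "delta_rot": the turn, a rotation vector about the tool's x, y, z in units of 90 degrees (1.0 is 90 degrees), a list of three; "slide": the shift along the tool's x, y, z in units of 500 mm (1.0 is 500 mm), a list of three; "gripper": the opening, from 0 (shut) to 1 (fully open). A call has 1 to 20 rows; each row is the pose to reach, as a shift and turn from the pose commanded when the call began, along the tool's axes at that moment; what a row does not reach only later rows make up. A row lasts 1/8 s, in which the tool goes at most 62.5 mm and 10.7 degrees, less where a joint would pass 70% of its speed; a pose out of reach is approached as far as the arm can. A call with a number of a shift or a turn outside -1 to 1 is refused whole. A call with a gripper value outside its range is refused whole. The fingers move at their own pace and stop on an object; "squeeze" is the grip in N (left out, the last holds). Time passes only in rows, so rows that repeat a pose let the fingers close. It gives the time, the measured TCP pose, the force, the opening and the grip force at its end, in the units of the state.
- sensors.sense(): the state, without advancing time (a new reading comes with each control period).
- cams.snapshot(name): name is "scene" or "top" or "wrist"; returns the picture (400x640x3 uint8, blue, green, red); there is no depth.
- cams.camera_model(name): a dict with "vfov" (degrees; the focal length in pixels is half the picture's height over the tangent of half this angle, whatever the lens; pixels are square), "cx", "cy" (the principal point, pixels), "dist" ([k1, k2, p1, p2, k3] as OpenCV has them; the pictures are not rectified), "camera_from_world" (4x4, takes a point from world to camera coordinates). Camera axes: x right, y up, looking along -z (the intrinsics and any distortion apply to the point x, -y, -z); pixel columns grow to the right and rows downward; lengths in mm; the calibration is good to about 2 mm. A picture is of the moment at which its call begins: read the wrist's pose just before it. camera_model takes no time and is no camera call; for the wrist camera it gives the pose at the moment of the call.
- env.hand_in(): hands the job in; it is judged then, once.
The state is a dict: "clock": time; "joint_positions": joint angles; "joint_vel": joint speeds; "effort": joint torques, N m; "ee_pos": TCP position; "orientation": TCP orientation; "wrist_force": force on the tool from outside, world axes, zero at the start; "torque": the same for the moment, N m; "grip_width": finger opening in mm; "grasp_force": force on a finger pad.
Only numpy, scipy, OpenCV 4.12 (cv2) and the standard library are available. Lean on these libraries where they do the work, as an engineer would, in place of code of your own. Each camera call takes 0.05 s, during which the arm holds its last target. There are 200 camera calls.

## Working session

There is one attempt and no reset: what is moved stays moved. The work goes in short steps, Python scripts to look and compute and a tool call to move; the robot and the scene stay as the last step left them, time stands still between calls to the robot, and variables do not carry over. Pictures are saved under pics/ and viewed, at most 10 in all, crops included, and the job is handed in when it is done.

Besides the shell and the picture viewer there is one more tool, called after "Request:" as name([rows], argument=value, ...), one row to a line, values as JSON. apply_moves: Moves the arm, as the interface text tells. Its arguments: {"type":"object","properties":{"moves":{"type":"array"},"squeeze":{"type":"number"}},"required":["moves"]}

```bash
ls; mkdir -p pics
cat > h.py <<'E'
import numpy as np, cv2, sys
sys.path.insert(0,'.')
from plant import sensors, cams, env
def K(m):
    f=200/np.tan(np.radians(m["vfov"])/2)
    return np.array([[f,0,m["cx"]],[0,f,m["cy"]],[0,0,1.]])
def ray(m,px):
    p=cv2.undistortPoints(np.array(px,float).reshape(-1,1,2),K(m),np.array(m["dist"],float)).reshape(-1,2)
    T=np.array(m["camera_from_world"]);R=T[:3,:3];t=T[:3,3]
    d=np.c_[p[:,0],-p[:,1],-np.ones(len(p))]@R
    return -R.T@t,d
def onz(m,px,z):
    o,d=ray(m,px);return o+d*((z-o[2])/d[:,2])[:,None]
def proj(m,P):
    P=np.array(P,float).reshape(-1,3);T=np.array(m["camera_from_world"])
    c=P@T[:3,:3].T+T[:3,3];c=c*[1,-1,-1]
    return cv2.projectPoints(c,np.zeros(3),np.zeros(3),K(m),np.array(m["dist"],float))[0].reshape(-1,2)
E
python3 - <<'E'
from h import *
for n in("scene","top","wrist"):
    im=cams.snapshot(n);cv2.imwrite(f"pics/{n}0.png",im)
    m=cams.camera_model(n);T=np.array(m["camera_from_world"]);print(n,m["vfov"],m["dist"],(-T[:3,:3].T@T[:3,3]).round(),T[:3,:3].round(2).tolist())
print(sensors.sense())
E
```

```text
pics
scene 45.36541951266811 [-0.02292149  0.          0.          0.          0.        ] [ -46. -987. 1124.] [[0.85, -0.53, 0.0], [0.35, 0.56, 0.75], [-0.4, -0.63, 0.66]]
top 45.99811652419475 [-0.07769385  0.          0.          0.          0.        ] [ 403.   -7. 1449.] [[-0.0, -1.0, 0.01], [0.99, 0.0, 0.13], [-0.13, 0.01, 0.99]]
wrist 61.797927490821706 [0.02254744 0.         0.         0.         0.        ] [ 53. 603. 384.] [[0.23, 0.97, -0.0], [-0.93, 0.22, -0.3], [-0.29, 0.07, 0.95]]
{'clock': 0.15, 'joint_positions': array([ 1.25757929e+00,  1.30968923e-01,  1.48902389e+00,  1.92427922e-05,
        1.52299587e+00, -8.53926489e-02]), 'joint_vel': array([ 0.00104136, -0.00119592, -0.00234733,  0.00108444,  0.00181983,
        0.00172804]), 'effort': array([ 6.13706088e-04, -5.60473430e+01, -4.92336738e+01,  7.67465984e-02,
        3.05312674e-02, -1.68954803e-04]), 'ee_pos': array([135.34829547, 584.09076892, 217.84250401]), 'orientation': array([-1.47618154e-04,  1.13666437e-01,  9.93518723e-01, -6.82293363e-04]), 'wrist_force': array([ 0.14055942, -0.1645895 , -0.15708216]), 'torque': array([ 0.00509459,  0.03371534, -0.00346257]), 'grasp_force': 0.0, 'grip_width': 92.97563237407135}
```

View pics/top0.png

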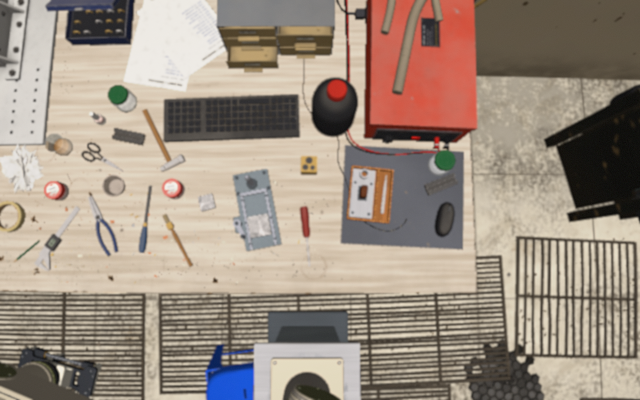

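View pics/scene0.png

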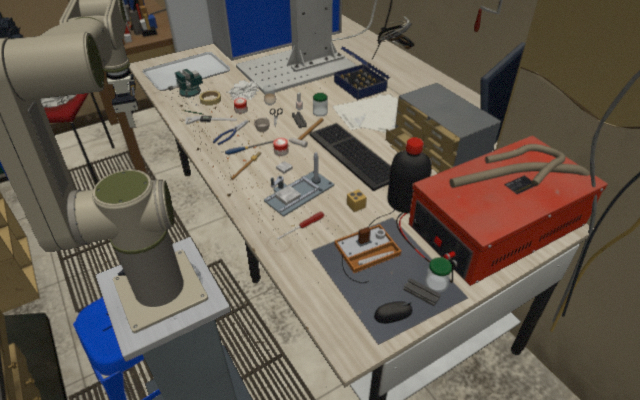

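The top view shows the press bed at about (257,210), with a block on it at (258,225) and the rod end at the top. The storage frame with the platen is at (370,193). Two things could be the bench block: the one on the bed at (258,225), and a loose small block at (207,201) beside the press. The one in the channel fits the description; I'll confirm it in a crop.

Run:
```python
from h import *
im=cv2.imread("pics/top0.png")
a=cv2.resize(im[160:255,190:290],None,fx=4,fy=4,interpolation=cv2.INTER_CUBIC)
b=cv2.resize(im[160:255,338:438],None,fx=4,fy=4,interpolation=cv2.INTER_CUBIC)
cv2.imwrite("pics/crop0.png",np.hstack([a,b]))
m=cams.camera_model("top")
for n,p in dict(rodtop=(252,173),bed=(257,210),block=(258,225),other=(207,201),frame=(370,193),dap=(309,165),scr=(305,221)).items(): print(n,onz(m,[p],20).round())
```

```text
rodtop [[667. 167.  20.]]
bed [[552. 150.  20.]]
block [[506. 146.  20.]]
other [[580. 303.  20.]]
frame [[ 604. -196.   20.]]
dap [[692.  -9.  20.]]
scr [[518.   4.  20.]]
```

View pics/crop0.png

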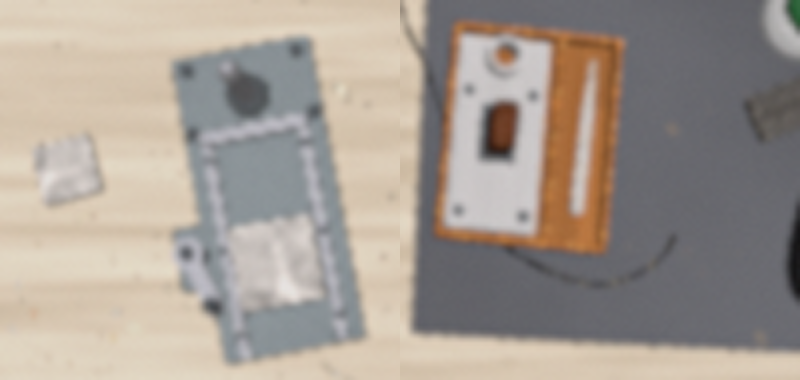

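The block in the channel measures about 64 mm across (88 px in the 4x crop at (275,262)). The loose one, at crop (68,168), is only about 45 mm, so the channel block is the one meant. The keeper is at crop (200,265), the rod at (245,90), and the platen is in the frame with its hole end at the top. I'll move the wrist camera over the press now.

Request:
apply_moves([
  {"slide":[-0.95,-0.67,0],"delta_rot":[0,0,-0.27],"gripper":1},
  {"slide":[-0.95,-0.67,0],"delta_rot":[0,0,-0.27],"gripper":1},
  {"slide":[-0.95,-0.67,0],"delta_rot":[0,0,-0.27],"gripper":1},
  {"slide":[-0.95,-0.67,0],"delta_rot":[0,0,-0.27],"gripper":1},
  {"slide":[-0.95,-0.67,0],"delta_rot":[0,0,-0.27],"gripper":1},
  {"slide":[-0.95,-0.67,0],"delta_rot":[0,0,-0.27],"gripper":1},
  {"slide":[-0.95,-0.67,0],"delta_rot":[0,0,-0.27],"gripper":1},
  {"slide":[-0.95,-0.67,0],"delta_rot":[0,0,-0.27],"gripper":1},
  {"slide":[-0.95,-0.67,0],"delta_rot":[0,0,-0.27],"gripper":1},
  {"slide":[-0.95,-0.67,0],"delta_rot":[0,0,-0.27],"gripper":1},
  {"slide":[-0.95,-0.67,0],"delta_rot":[0,0,-0.27],"gripper":1},
  {"slide":[-0.95,-0.67,0],"delta_rot":[0,0,-0.27],"gripper":1},
  {"slide":[-0.95,-0.67,0],"delta_rot":[0,0,-0.27],"gripper":1},
  {"slide":[-0.95,-0.67,0],"delta_rot":[0,0,-0.27],"gripper":1},
])

```text
clock: 1.9
ee_pos: [522.1, 151.8, 218.8]
orientation: [0.0, -0.099, 0.995, 0.0]
wrist_force: [-0.1, 0.3, 0.4]
grip_width: 92.8
grasp_force: 0.0
```

Run:
```python
from h import *
import pickle
s=sensors.sense();m=cams.camera_model("wrist");im=cams.snapshot("wrist");cv2.imwrite("pics/w1.png",im)
pickle.dump(m,open("w1.pkl","wb"));print(s["clock"],s["ee_pos"],s["orientation"],s["joint_vel"].round(3))
```

```text
1.9 [522.0928008  151.83114251 218.79528943] [ 1.28384288e-04 -9.88024935e-02  9.95107053e-01  5.48470594e-05] [-0.005  0.002 -0.005 -0.001 -0.002 -0.001]
```

View pics/w1.png

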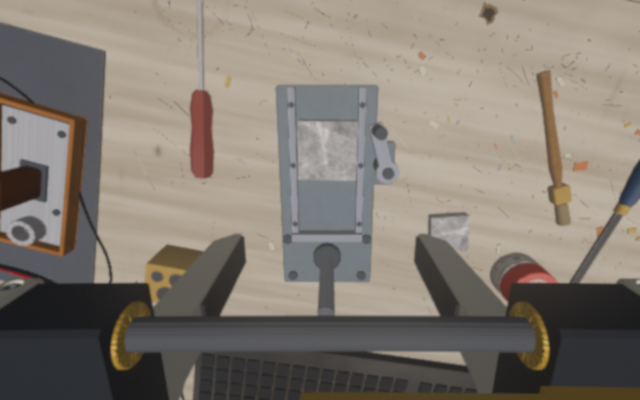

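The wrist view shows the bed as a clean rectangle with corners near (277,86), (378,86), (370,281) and (285,281). The block is at (327,150), the keeper pin top at (380,132) with its pivot at (388,173), and the rod at (327,257). Next I'll fit the bed edges and the block.

```bash
cat > press.py <<'E'
from h import *
import pickle
def line(pts):
    p=np.float32(pts); 
    for _ in range(4):
        vx,vy,x,y=cv2.fitLine(p,cv2.DIST_HUBER,0,.01,.01).ravel()
        r=abs((p[:,0]-x)*vy-(p[:,1]-y)*vx); p=p[r<max(1.0,2*np.median(r))]
    return np.array([x,y]),np.array([vx,vy]),len(p)
def meas(im,m):
    b,g,r=[im[...,i].astype(int) for i in range(3)]
    k=(((b-r)>4).astype(np.uint8))*255
    k=cv2.morphologyEx(k,cv2.MORPH_OPEN,np.ones((3,3)))
    return k
if __name__=="__main__":
    im=cv2.imread("pics/w1.png");m=pickle.load(open("w1.pkl","rb"))
    k=meas(im,m)[:, :]
    L=[];R=[];T=[];B=[]
    for v in range(95,270):
        c=np.where(k[v,260:330]>0)[0]
        if len(c): L.append((260+c[0]-.5,v))
        if v>205 or v<115:
            c=np.where(k[v,340:400]>0)[0]
            if len(c): R.append((340+c[-1]+.5,v))
    for u in list(range(288,312))+list(range(342,364)):
        c=np.where(k[265:295,u]>0)[0]
        if len(c): B.append((u,265+c[-1]+.5))
    for u in range(285,370):
        c=np.where(k[75:110,u]>0)[0]
        if len(c): T.append((u,75+c[0]-.5))
    W=[line(onz(m,q,12)[:,:2]) for q in (L,R,B,T)]
    for w in W: print(w, np.arctan2(w[1][1],w[1][0]))
    def X(a,b):
        t=np.linalg.solve(np.c_[a[1],-b[1]],b[0]-a[0]);return a[0]+t[0]*a[1]
    C=[X(W[i],W[j]) for i,j in((0,3),(1,3),(1,2),(0,2))]
    print(np.round(C,1),np.linalg.norm(np.diff(C+[C[0]],axis=0),axis=1), np.mean(C,0))
    # block: bright, low saturation
    hsv=cv2.cvtColor(im,cv2.COLOR_BGR2HSV)
    roi=im[110:190,290:368];
    print("block row/col profile", im[150,288:372:3].sum(1), im[105:195:3,327].sum(1))
E
python3 press.py
```

```text
(array([579.78326, 105.38092], dtype=float32), array([0.98088306, 0.19459805], dtype=float32), 167) 0.19584766
(array([580.76   , 213.58223], dtype=float32), array([0.98075783, 0.19522819], dtype=float32), 80) 0.19649011
(array([670.0918 , 175.87042], dtype=float32), array([ 0.19599932, -0.98060405], dtype=float32), 43) -1.3735199
(array([438.5409, 134.3145], dtype=float32), array([ 0.19664887, -0.980474  ], dtype=float32), 70) -1.3728575
[[449.5  79.5]
 [428.7 183.3]
 [659.4 229.2]
 [680.2 125.3]] [105.84339 235.23788 105.99439 235.16788] [554.4658  154.34969]
block row/col profile [393 462 443 382 482 467 466 443 443 442 488 508 552 518 492 488 474 492
 492 475 485 484 489 409 459 432 380 381] [376 377 379 378 373 346 488 496 560 580 565 539 512 488 490 518 488 486
 522 525 484 500 500 495 495 425 382 382 378 380]
```

Request:
apply_moves([
  {"slide":[0.171,-0.008,0],"delta_rot":[0,0,0],"gripper":0},
  {"slide":[0.171,-0.008,0],"delta_rot":[0,0,0],"gripper":0},
  {"slide":[0.171,-0.008,0.1],"delta_rot":[0,0,0],"gripper":0},
  {"slide":[0.171,-0.008,0.2],"delta_rot":[0,0,0],"gripper":0},
  {"slide":[0.171,-0.008,0.2],"delta_rot":[0,0,0],"gripper":0},
  {"slide":[0.171,-0.008,0.2],"delta_rot":[0,0,0],"gripper":0},
])

```text
clock: 2.7
ee_pos: [440.3, 130.7, 120.5]
orientation: [0.001, -0.098, 0.995, 0.0]
wrist_force: [0.7, -0.1, 0.3]
grip_width: 37.9
grasp_force: 0.0
```

Run:
```python
from h import *
import pickle
m=pickle.load(open("w1.pkl","rb"))
a=.196;R=np.array([[np.cos(a),-np.sin(a)],[np.sin(a),np.cos(a)]]);c=np.array([554.5,154.35])
def P(px,z): return ((onz(m,[px],z)[:,:2]-c)@R).round(1)
print("block back/front/l/r",P((327,120.5),32),P((327,181),32),P((297,150),32),P((357,150),32))
print("pin top",P((380,132),85),"pivot",P((388,173),55),"rodtop(center?)",proj(m,[[*(c+R@[80,0]),140]]), "collar",P((327,257),26))
s=sensors.sense();print(s["ee_pos"],s["grip_width"],s["wrist_force"],s["clock"])
```

```text
block back/front/l/r [[-84.2   0.6]] [[-19.3   0.6]] [[-53.4 -31.3]] [[-53.5  32.5]]
pin top [[-79.1  48. ]] pivot [[-34.1  62.7]] rodtop(center?) [[325.57460919 323.58430635]] collar [[76.7  0.5]]
[440.34359044 130.65034525 120.54045888] 37.87732125553905 [ 0.65886769 -0.14717394  0.29637895] 2.7
```

Request:
apply_moves([
  {"slide":[0,0,0],"delta_rot":[0,0,0],"gripper":0},
  {"slide":[0,0,0],"delta_rot":[0,0,0],"gripper":0},
  {"slide":[0,0,0],"delta_rot":[0,0,0],"gripper":0},
  {"slide":[0,0,0.06],"delta_rot":[0,0,0],"gripper":0},
  {"slide":[0,0,0.12],"delta_rot":[0,0,0],"gripper":0},
  {"slide":[0,0,0.17],"delta_rot":[0,0,0],"gripper":0},
  {"slide":[0,0,0.2],"delta_rot":[0,0,0],"gripper":0},
  {"slide":[0,0,0.2],"delta_rot":[0,0,0],"gripper":0},
])

```text
clock: 3.7
ee_pos: [438.7, 130.1, 17.9]
orientation: [-0.001, -0.098, 0.995, -0.0]
wrist_force: [0.5, 0.1, 0.7]
grip_width: 0.7
grasp_force: 0.0
```

Request:
apply_moves([
  {"slide":[-0.03,0.003,0],"delta_rot":[0,0,0],"gripper":0},
  {"slide":[-0.05,0.003,0],"delta_rot":[0,0,0],"gripper":0},
  {"slide":[-0.066,0.003,0],"delta_rot":[0,0,0],"gripper":0},
  {"slide":[-0.08,0.003,0],"delta_rot":[0,0,0],"gripper":0},
  {"slide":[-0.094,0.003,0],"delta_rot":[0,0,0],"gripper":0},
  {"slide":[-0.108,0.003,0],"delta_rot":[0,0,0],"gripper":0},
  {"slide":[-0.122,0.003,0],"delta_rot":[0,0,0],"gripper":0},
  {"slide":[-0.136,0.003,0],"delta_rot":[0,0,0],"gripper":0},
  {"slide":[-0.15,0.003,0],"delta_rot":[0,0,0],"gripper":0},
  {"slide":[-0.16,0.003,0],"delta_rot":[0,0,0],"gripper":0},
  {"slide":[-0.17,0.003,0],"delta_rot":[0,0,0],"gripper":0},
  {"slide":[-0.174,0.003,0],"delta_rot":[0,0,0],"gripper":0},
])

```text
clock: 5.2
ee_pos: [524.8, 148.8, 18.6]
orientation: [-0.0, -0.098, 0.995, -0.0]
wrist_force: [-4.9, -0.3, 4.5]
grip_width: 0.5
grasp_force: 2.6
```

Request:
apply_moves([
  {"slide":[-0.004,0,0],"delta_rot":[0,0,0],"gripper":0},
  {"slide":[-0.007,0,0],"delta_rot":[0,0,0],"gripper":0},
  {"slide":[-0.01,0,0],"delta_rot":[0,0,0],"gripper":0},
  {"slide":[-0.01,0,0],"delta_rot":[0,0,0],"gripper":0},
])

```text
clock: 5.7
ee_pos: [529.1, 149.7, 18.5]
orientation: [-0.0, -0.098, 0.995, -0.0]
wrist_force: [-6.0, -1.5, 2.9]
grip_width: 0.6
grasp_force: 3.1
```

Request:
apply_moves([
  {"slide":[-0.003,0,0],"delta_rot":[0,0,0],"gripper":0},
  {"slide":[-0.005,0,0],"delta_rot":[0,0,0],"gripper":0},
  {"slide":[-0.005,0,0],"delta_rot":[0,0,0],"gripper":0},
])

```text
clock: 6.08
ee_pos: [529.1, 149.7, 18.1]
orientation: [-0.003, -0.098, 0.995, -0.0]
wrist_force: [-16.3, -3.2, 11.9]
grip_width: 0.4
grasp_force: 8.5
```

Request:
apply_moves([
  {"slide":[-0.003,0,0],"delta_rot":[0,0,0],"gripper":0},
  {"slide":[-0.003,0,0],"delta_rot":[0,0,0],"gripper":0},
])

```text
clock: 6.32
ee_pos: [529.1, 149.7, 17.7]
orientation: [-0.005, -0.098, 0.995, -0.0]
wrist_force: [-21.6, -4.6, 17.1]
grip_width: 0.2
grasp_force: 11.7
```

Request:
apply_moves([
  {"slide":[0.01,0,0],"delta_rot":[0,0,0],"gripper":0},
  {"slide":[0.03,0,0],"delta_rot":[0,0,0],"gripper":0},
  {"slide":[0.03,0,-0.1],"delta_rot":[0,0,0],"gripper":0.3},
  {"slide":[0.03,0,-0.2],"delta_rot":[0,0,0],"gripper":0.6},
  {"slide":[0.02,0,-0.32],"delta_rot":[0,0,0],"gripper":0.6},
  {"slide":[0.02,0,-0.4],"delta_rot":[0,0,0],"gripper":0.6},
  {"slide":[0.02,0,-0.4],"delta_rot":[0,0,0],"gripper":0.6},
])

```text
clock: 7.2
ee_pos: [526.3, 149.1, 223.8]
orientation: [0.005, -0.098, 0.995, 0.0]
wrist_force: [0.0, -0.2, -0.3]
grip_width: 45.9
grasp_force: 0.0
```

Run:
```python
from h import *
import pickle
s=sensors.sense();m=cams.camera_model("wrist");im=cams.snapshot("wrist");cv2.imwrite("pics/w2.png",im)
pickle.dump(m,open("w2.pkl","wb"));print(s["clock"],s["ee_pos"],s["orientation"],s["joint_vel"].round(3))
cv2.imwrite("pics/w2c.png",cv2.resize(im[60:310,240:420],None,fx=2.4,fy=2.4,interpolation=cv2.INTER_CUBIC))
```

```text
7.2 [526.31947853 149.0745111  223.7781344 ] [ 4.82526091e-03 -9.80207707e-02  9.95172580e-01  4.26124967e-04] [ 0.001  0.043  0.075  0.001 -0.034  0.   ]
```

View pics/w2c.png

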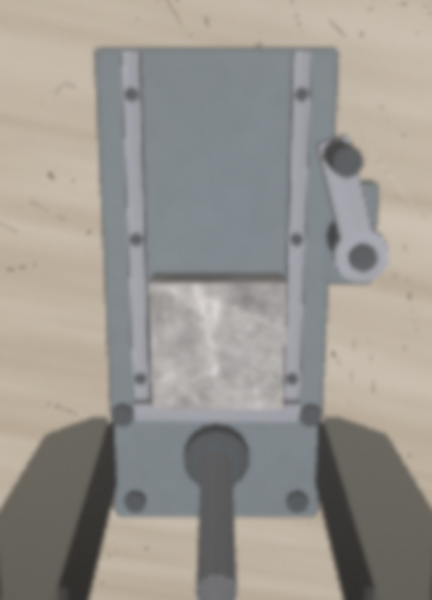

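The crop shows the block home: its front edge meets the stop at crop row 405, between the rails. The rod top is at crop (216,585) and the keeper pin at (344,157). I'll refine the press pose from this view, then go to the frame.

Run:
```python
from h import *
import pickle
from press import meas,line
im=cv2.imread("pics/w2.png");m=pickle.load(open("w2.pkl","rb"))
a=.196;R=np.array([[np.cos(a),-np.sin(a)],[np.sin(a),np.cos(a)]]);c=np.array([554.5,154.35])
def P(px,z): return ((onz(m,px,z)[:,:2]-c)@R).round(2)
print("rod top",P([(330,303.5)],140),"proj",proj(m,[[*(c+R@[80,0]),140]]))
# rod shaft edges per row (dark vs bed/wood)
g=im.sum(2).astype(int)
for v in (270,280,290,296,300,303,306,309): print(v,g[v,316:344:1].tolist())
def Q(px,z,x,y): 
    q=P([(240+px[0]/2.4,60+px[1]/2.4)],z)[0]; return (q-[x,y]).round(2)
print("pivot",Q((362,257),55,-35,62),"pin",P([(240+344/2.4,60+157/2.4)],85))
print("stop face top edge", P([(240+u/2.4,60+405/2.4) for u in (170,216,260)],25), "stop bolts?")
print("block back",P([(240+u/2.4,60+281/2.4) for u in (170,216,260)],32))
print("rail inner L/R",P([(240+u/2.4,60+v/2.4) for u,v in((143,100),(293,100),(148,350),(288,350))],21))
```

```text
rod top [[68.28  0.13]] proj [[329.84237703 314.7768545 ]]
270 [397, 394, 394, 394, 394, 388, 364, 314, 280, 276, 275, 276, 279, 275, 275, 272, 273, 270, 268, 269, 285, 329, 373, 393, 397, 395, 395, 397]
280 [544, 541, 542, 544, 538, 506, 424, 328, 280, 274, 274, 276, 276, 275, 274, 272, 271, 268, 269, 267, 295, 389, 492, 538, 548, 545, 545, 546]
290 [525, 525, 523, 523, 518, 480, 387, 302, 276, 272, 274, 277, 277, 272, 272, 272, 270, 267, 265, 261, 271, 332, 432, 499, 522, 526, 526, 525]
296 [527, 524, 524, 524, 515, 471, 367, 289, 271, 272, 272, 275, 272, 269, 267, 268, 269, 267, 265, 263, 266, 308, 398, 481, 515, 523, 523, 523]
300 [533, 533, 534, 532, 512, 446, 347, 286, 284, 292, 309, 325, 328, 325, 326, 329, 328, 313, 297, 287, 282, 312, 401, 492, 531, 538, 537, 538]
303 [511, 514, 514, 511, 495, 439, 362, 328, 328, 333, 337, 339, 338, 339, 339, 337, 339, 337, 337, 338, 335, 341, 404, 486, 527, 538, 539, 540]
306 [507, 507, 506, 504, 482, 425, 361, 333, 330, 335, 337, 339, 340, 340, 340, 340, 338, 336, 334, 329, 330, 348, 408, 474, 505, 510, 512, 513]
309 [497, 496, 497, 498, 492, 466, 406, 350, 331, 332, 337, 340, 343, 342, 341, 341, 338, 334, 330, 329, 334, 376, 445, 487, 500, 503, 503, 504]
pivot [1.18 0.54] pin [[-79.38  47.93]]
stop face top edge [[ 48.49 -22.41]
 [ 48.49   0.33]
 [ 48.49  22.09]] stop bolts?
block back [[-16.92 -20.94]
 [-16.93   0.27]
 [-16.93  20.55]]
rail inner L/R [[-96.78 -32.06]
 [-96.8   34.29]
 [ 21.01 -32.91]
 [ 21.    35.5 ]]
```

Request:
apply_moves([
  {"slide":[0.03,-0.66,0],"delta_rot":[0,0,0.176],"gripper":0.6},
  {"slide":[0.03,-0.66,0],"delta_rot":[0,0,0.176],"gripper":0.6},
  {"slide":[0.03,-0.66,0],"delta_rot":[0,0,0.176],"gripper":0.6},
  {"slide":[0.03,-0.66,0],"delta_rot":[0,0,0.176],"gripper":0.6},
  {"slide":[0.03,-0.66,0],"delta_rot":[0,0,0.176],"gripper":0.6},
  {"slide":[0.03,-0.66,0],"delta_rot":[0,0,0.176],"gripper":0.6},
  {"slide":[0.03,-0.66,0],"delta_rot":[0,0,0.176],"gripper":0.6},
  {"slide":[0.03,-0.66,0],"delta_rot":[0,0,0.176],"gripper":0.6},
  {"slide":[0.03,-0.66,0],"delta_rot":[0,0,0.176],"gripper":0.6},
])

```text
clock: 8.38
ee_pos: [573.3, -176.2, 218.6]
orientation: [0.0, 0.039, 0.999, 0.0]
wrist_force: [0.3, 0.2, 0.1]
grip_width: 55.7
grasp_force: 0.0
```

Run:
```python
from h import *
import pickle
s=sensors.sense();m=cams.camera_model("wrist");im=cams.snapshot("wrist");cv2.imwrite("pics/w3.png",im)
pickle.dump(m,open("w3.pkl","wb"));print(s["clock"],s["ee_pos"],s["orientation"],s["joint_positions"].round(3))
cv2.imwrite("pics/w3c.png",cv2.resize(im[40:310,200:460],None,fx=2.2,fy=2.2,interpolation=cv2.INTER_CUBIC))
```

```text
8.375 [ 573.30334764 -176.22762991  218.60899036] [1.47316702e-05 3.89784726e-02 9.99240038e-01 1.58489287e-04] [-0.384  0.13   1.489  0.     1.523 -1.877]
```

View pics/w3c.png

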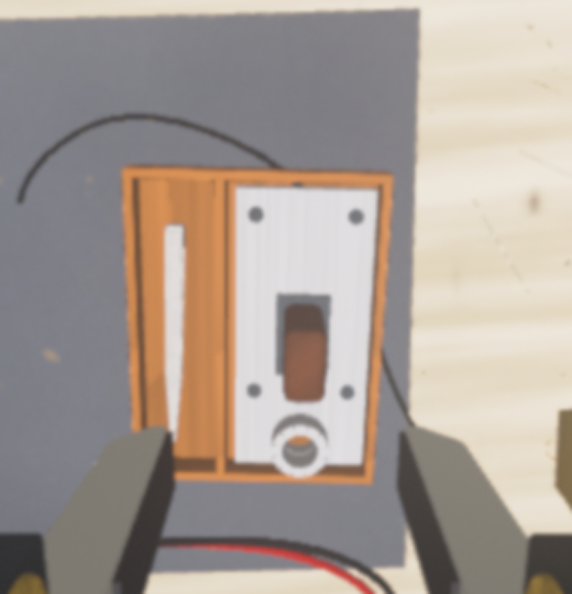

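The platen lies in its compartment with its white plate corners near crop (235,187), (378,187), (362,465) and (235,463). The grip is at (305,352) and the boss at (300,445), towards +x. Next I'll fit the plate edges, grip top and boss.

```bash
cat > plat.py <<'E'
from h import *
import pickle
from press import line
im=cv2.imread("pics/w3.png");m=pickle.load(open("w3.pkl","rb"))
hsv=cv2.cvtColor(im,cv2.COLOR_BGR2HSV)
k=((hsv[...,1]<30)&(hsv[...,2]>165)).astype(np.uint8)
U=lambda u:int(200+u/2.2);V=lambda v:int(40+v/2.2)
L=[];R=[];T=[];B=[]
for v in range(V(200),V(450)):
    c=np.where(k[v,U(225):U(270)])[0]; 
    if len(c):L.append((U(225)+c[0]-.5,v))
    c=np.where(k[v,U(340):U(385)])[0]; 
    if len(c):R.append((U(340)+c[-1]+.5,v))
for u in range(U(240),U(370)):
    c=np.where(k[V(175):V(205),u])[0]
    if len(c):T.append((u,V(175)+c[0]-.5))
for u in list(range(U(240),U(268)))+list(range(U(333),U(358))):
    c=np.where(k[V(440):V(480),u])[0]
    if len(c):B.append((u,V(440)+c[-1]+.5))
W=[line(onz(m,q,16)[:,:2]) for q in(L,R,B,T)]
for w in W: print(w[2],(np.arctan2(w[1][1],w[1][0])+.3)%(np.pi/2)-.3)
def X(a,b):
    t=np.linalg.solve(np.c_[a[1],-b[1]],b[0]-a[0]);return a[0]+t[0]*a[1]
C=[X(W[i],W[j]) for i,j in((0,3),(1,3),(1,2),(0,2))]
print(np.round(C,1),np.linalg.norm(np.diff(C+[C[0]],axis=0),axis=1), np.mean(C,0))
# grip
g=((hsv[...,0]<14)&(hsv[...,1]>70)&(hsv[...,2]<150)).astype(np.uint8)
g[:, :U(270)]=0;g[:,U(340):]=0;g[:V(285)]=0;g[V(410):]=0
ys,xs=np.where(g);print("grip px",xs.min(),xs.max(),ys.min(),ys.max())
c=np.mean(C,0)
a=np.mean([(np.arctan2(w[1][1],w[1][0])+.3)%(np.pi/2)-.3 for w in W]);Rm=np.array([[np.cos(a),-np.sin(a)],[np.sin(a),np.cos(a)]])
def P(px,z): return ((onz(m,px,z)[:,:2]-c)@Rm).round(2)
for v in range(V(345),V(400),4):
    x=np.where(g[v])[0]
    if len(x):print("grip y top", P([(x[0]-.5,v),(x[-1]+.5,v)],71).tolist())
print("boss L/R at z32",P([(200+272/2.2,40+452/2.2),(200+327/2.2,40+452/2.2),(200+300/2.2,40+478/2.2)],32))
pr=lambda x,y,z: proj(m,[[*(c+Rm@[x,y]),z]]).round(1)[0]
print("proj griptop corners",pr(-18,-10,71),pr(-18,10,71),pr(18,10,71),pr(18,-10,71))
print("yaw",a)
E
python3 plat.py
```

```text
114 -0.10972163
114 -0.09759089
20 -0.10339683
59 -0.10226053
[[ 525.2 -196.4]
 [ 532.3 -127.8]
 [ 682.  -142.5]
 [ 674.7 -212.9]] [ 68.98086 150.44388  70.80529 150.36601] [ 603.5663  -169.90024]
grip px 329 347 189 221
grip y top [[-11.81, -9.47], [-12.25, 8.29]]
grip y top [[-7.65, -9.37], [-8.09, 8.46]]
grip y top [[-3.42, -10.25], [-3.89, 8.64]]
grip y top [[0.8, -10.15], [0.36, 7.81]]
grip y top [[5.04, -9.04], [4.62, 7.98]]
grip y top [[9.33, -8.94], [8.91, 8.16]]
grip y top [[13.63, -7.82], [13.26, 7.32]]
boss L/R at z32 [[ 61.47 -14.4 ]
 [ 60.75  14.68]
 [ 76.42   0.88]]
proj griptop corners [329.1 190. ] [349.5 190.5] [348.  224.4] [328.2 224. ]
yaw -0.10324247
```

Request:
apply_moves([
  {"slide":[-0.059,0.017,0],"delta_rot":[0,0,0.016],"gripper":0.6},
  {"slide":[-0.059,0.017,0.05],"delta_rot":[0,0,0.016],"gripper":0.6},
  {"slide":[-0.059,0.017,0.15],"delta_rot":[0,0,0.016],"gripper":0.6},
  {"slide":[-0.059,0.017,0.25],"delta_rot":[0,0,0.016],"gripper":0.6},
  {"slide":[-0.059,0.017,0.33],"delta_rot":[0,0,0.016],"gripper":0.6},
  {"slide":[-0.059,0.017,0.367],"delta_rot":[0,0,0.016],"gripper":0.5},
  {"slide":[-0.059,0.017,0.367],"delta_rot":[0,0,0.016],"gripper":0.4},
])

```text
clock: 9.3
ee_pos: [602.6, -171.1, 34.3]
orientation: [-0.001, 0.052, 0.999, 0.0]
wrist_force: [0.3, -0.2, 0.2]
grip_width: 40.9
grasp_force: 0.0
```

Request:
apply_moves([
  {"slide":[-0.002,0.002,0],"delta_rot":[0,0,0],"gripper":0.3},
  {"slide":[-0.002,0.002,0],"delta_rot":[0,0,0],"gripper":0.2},
  {"slide":[-0.002,0.002,0],"delta_rot":[0,0,0],"gripper":0},
  {"slide":[-0.002,0.002,0],"delta_rot":[0,0,0],"gripper":0},
  {"slide":[-0.002,0.002,0],"delta_rot":[0,0,0],"gripper":0},
  {"slide":[-0.002,0.002,0],"delta_rot":[0,0,0],"gripper":0},
], squeeze=45)

```text
clock: 10.05
ee_pos: [606.0, -171.3, 37.4]
orientation: [0.002, 0.053, 0.999, -0.0]
wrist_force: [0.1, 1.4, 6.4]
grip_width: 19.4
grasp_force: 45.0
```

Request:
apply_moves([
  {"slide":[0,0,0],"delta_rot":[0,0,0],"gripper":0},
  {"slide":[0,0,0],"delta_rot":[0,0,0],"gripper":0},
])

```text
clock: 10.3
ee_pos: [606.0, -171.3, 37.4]
orientation: [0.002, 0.053, 0.999, -0.0]
wrist_force: [1.2, 1.5, 6.4]
grip_width: 20.1
grasp_force: 45.0
```

Run:
```python
from h import *
import pickle
s=sensors.sense();print({k:np.round(v,3) for k,v in s.items()})
m=cams.camera_model("wrist");im=cams.snapshot("wrist");cv2.imwrite("pics/w4.png",im);pickle.dump(m,open("w4.pkl","wb"))
im=cams.snapshot("scene");cv2.imwrite("pics/s4.png",im)
m=cams.camera_model("scene");p=proj(m,[[600,-170,50]])[0].astype(int);print(p)
a=cv2.resize(im[p[1]-60:p[1]+50,p[0]-60:p[0]+60],(480,440),interpolation=cv2.INTER_CUBIC)
w=cv2.resize(cv2.imread("pics/w4.png")[:, 120:520],(320,320));w=cv2.copyMakeBorder(w,0,120,0,0,cv2.BORDER_CONSTANT)
cv2.imwrite("pics/m4.png",np.hstack([a,w]))
```

```text
{'clock': np.float64(10.3), 'joint_positions': array([-3.570e-01,  3.550e-01,  1.569e+00,  1.000e-03,  1.214e+00,
       -1.823e+00]), 'joint_vel': array([ 0.   , -0.001, -0.   ,  0.001,  0.   ,  0.   ]), 'effort': array([-1.2020e+00, -5.8641e+01, -4.1572e+01, -6.8300e-01, -1.6100e-01,
        4.6000e-02]), 'ee_pos': array([ 605.992, -171.295,   37.375]), 'orientation': array([ 0.002,  0.053,  0.999, -0.   ]), 'wrist_force': array([1.164, 1.55 , 6.398]), 'torque': array([ 0.453,  0.016, -0.004]), 'grasp_force': np.float64(45.001), 'grip_width': np.float64(20.064)}
[363 234]
```

View pics/m4.png

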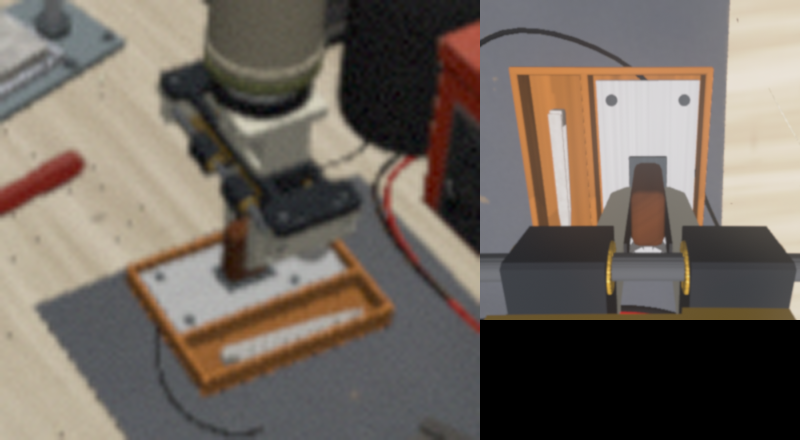

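The gripper holds the grip (45 N, opening 20 mm), and the platen still sits in the frame. Now I'll lift it straight up.

Request:
apply_moves([
  {"slide":[0,0,-0.01],"delta_rot":[0,0,0],"gripper":0},
  {"slide":[0,0,-0.02],"delta_rot":[0,0,0],"gripper":0},
  {"slide":[0,0,-0.035],"delta_rot":[0,0,0],"gripper":0},
  {"slide":[0,0,-0.055],"delta_rot":[0,0,0],"gripper":0},
  {"slide":[0,0,-0.09],"delta_rot":[0,0,0],"gripper":0},
  {"slide":[0,0,-0.14],"delta_rot":[0,0,0],"gripper":0},
  {"slide":[0,0,-0.2],"delta_rot":[0,0,0],"gripper":0},
  {"slide":[0,0,-0.26],"delta_rot":[0,0,0],"gripper":0},
  {"slide":[0,0,-0.31],"delta_rot":[0,0,0],"gripper":0},
  {"slide":[0,0,-0.34],"delta_rot":[0,0,0],"gripper":0},
  {"slide":[0,0,-0.34],"delta_rot":[0,0,0],"gripper":0},
  {"slide":[0,0,-0.34],"delta_rot":[0,0,0],"gripper":0},
])

```text
clock: 11.9
ee_pos: [603.8, -170.8, 203.9]
orientation: [-0.001, 0.053, 0.999, 0.0]
wrist_force: [-0.5, -0.2, -4.3]
grip_width: 19.8
grasp_force: 45.0
```

Run:
```python
from h import *
import pickle
s=sensors.sense();print({k:np.round(v,3) for k,v in s.items() if k not in("joint_vel","effort")})
m=cams.camera_model("wrist");im=cams.snapshot("wrist");cv2.imwrite("pics/w5.png",im);pickle.dump((m,s),open("w5.pkl","wb"))
cv2.imwrite("pics/w5c.png",cv2.resize(im[50:330,180:460],(600,600),interpolation=cv2.INTER_CUBIC))
```

```text
{'clock': np.float64(11.9), 'joint_positions': array([-0.357,  0.213,  1.423, -0.   ,  1.507, -1.823]), 'ee_pos': array([ 603.792, -170.842,  203.901]), 'orientation': array([-0.001,  0.053,  0.999,  0.   ]), 'wrist_force': array([-0.482, -0.174, -4.325]), 'torque': array([-0.01 , -0.022, -0.01 ]), 'grasp_force': np.float64(44.998), 'grip_width': np.float64(19.771)}
```

View pics/w5c.png

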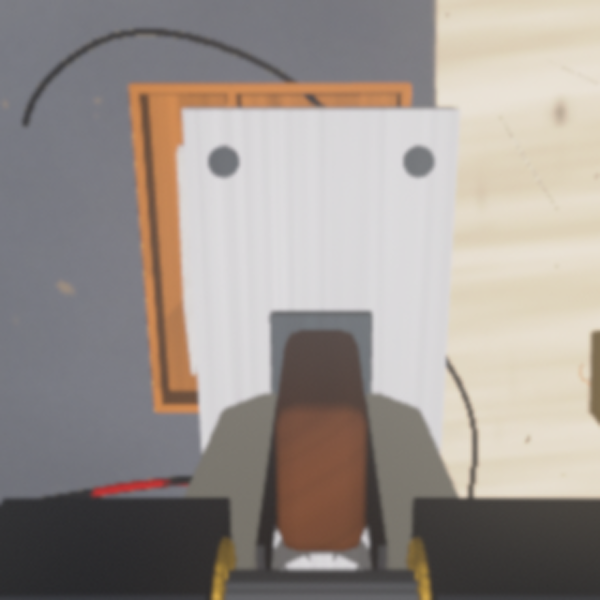

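Run:
```python
from h import *
import pickle
from press import line
from scipy.optimize import brentq
m,s=pickle.load(open("w5.pkl","rb"));im=cv2.imread("pics/w5.png")
hsv=cv2.cvtColor(im,cv2.COLOR_BGR2HSV);k=((hsv[...,1]<28)&(hsv[...,2]>165)).astype(np.uint8)
f=280/600
L=[];R=[];T=[]
for v in range(108,220):
    c=np.where(k[v,275:])[0]+275
    r=np.where(k[v,340:392])[0]+340
    if len(r):R.append((r[-1]+.5,v))
    if len(c):L.append((c[0]-.5,v))
b=im[...,0].astype(int)
T=[]
for u in range(272,388):
    c=np.where(k[90:115,u])[0]
    if len(c):T.append((u,90+c[0]-.5))
# right edge vs wood: use saturation gradient
R=[]
for v in range(108,200):
    w=hsv[v,372:400,1].astype(int);c=np.where((hsv[v,372:400,1]>28))[0]
    if len(c):R.append((372+c[0]-.5,v))
L=[]
for v in range(108,250):
    row=im[v,255:285].astype(int);mn=row.min(1)
    d=np.diff(mn);i=len(d)-1-np.argmax(d[::-1]);L.append((255+i+.5,v))
def fit(z):
    return [line(onz(m,q,z)[:,:2]) for q in(L,R,T)]
def X(a,b):
    t=np.linalg.solve(np.c_[a[1],-b[1]],b[0]-a[0]);return a[0]+t[0]*a[1]
def wid(z):
    l,r,t=fit(z);return np.linalg.norm(X(l,t)-X(r,t))
for z in(175,180,185,190): print(z,wid(z))
q=s["orientation"];a=-2*np.arctan2(q[1],q[2]);a0=a
for z in (181,184.6,188):
    l,r,t=fit(z);A=X(l,t);B=X(r,t);mid=(A+B)/2
    yaw=[np.arctan(w[1][1]/w[1][0]) for w in(l,r)]+[np.arctan2(*( [-(B-A)[0],(B-A)[1]]))]
    yw=yaw[2];o=mid+75*np.array([np.cos(yw),np.sin(yw)])
    Rt=np.array([[np.cos(a),-np.sin(a)],[np.sin(a),np.cos(a)]])
    print(z,"yaw",np.round(yaw,4),"tool yaw",round(a,4),"origin",o,"rel TCP",(o-s["ee_pos"][:2])@Rt, [w[2] for w in (l,r,t)])
```

```text
175 76.12613
180 74.17564
185 72.11325
190 70.165855
181 yaw [-0.1026 -0.1031 -0.1047] tool yaw -0.1053 origin [ 601.1421  -172.14557] rel TCP [-2.49776276 -1.57481557] [106, 83, 111]
184.6 yaw [-0.1067 -0.1031 -0.1051] tool yaw -0.1053 origin [ 601.027   -172.09198] rel TCP [-2.61787035 -1.53362362] [107, 83, 112]
188 yaw [-0.1067 -0.1031 -0.1051] tool yaw -0.1053 origin [ 600.9152  -172.06697] rel TCP [-2.73163544 -1.5205002 ] [107, 83, 112]
```

Run:
```python
from h import *
import pickle
from scipy.optimize import brentq
def holes(im,box):
    v0,v1,u0,u1=box;g=im[v0:v1,u0:u1].max(2)
    k=(g<165).astype(np.uint8);n,l,st,ce=cv2.connectedComponentsWithStats(k)
    return [(ce[i]+[u0,v0],st[i,4]) for i in range(1,n) if st[i,4]>8]
m3=pickle.load(open("w3.pkl","rb"));im3=cv2.imread("pics/w3.png")
m5,s=pickle.load(open("w5.pkl","rb"));im5=cv2.imread("pics/w5.png")
h3=holes(im3,(132,145,308,324))+holes(im3,(132,145,355,368))
h5=holes(im5,(112,138,272,298))+holes(im5,(112,138,362,386))
print(h3,h5)
c=np.array([603.57,-169.9]);a=-.1032;R=lambda a:np.array([[np.cos(a),-np.sin(a)],[np.sin(a),np.cos(a)]])
H3=(onz(m3,[h[0] for h in h3],16)[:,:2]-c)@R(a);print("platen-frame holes",H3)
sp=np.linalg.norm(H3[1]-H3[0])
w=lambda z:np.linalg.norm(np.diff(onz(m5,[h[0] for h in h5],z)[:,:2],axis=0))-sp
z=brentq(w,150,230);print("spacing",sp,"z plate top",z)
q=s["orientation"];a5=-2*np.arctan2(q[1],q[2])
for zz in (183,186,z):
    H5=onz(m5,[h[0] for h in h5],zz)[:,:2]
    yw=np.arctan2(*((H5[1]-H5[0])*[-1,1]))-np.arctan2(*((H3[1]-H3[0])*[-1,1]))
    o=H5.mean(0)-R(yw)@H3.mean(0);print(zz,yw,a5,"rel",(o-s["ee_pos"][:2])@R(a5))
```

```text
[(array([315.73529412, 137.        ]), np.int32(34)), (array([361.48275862, 138.10344828]), np.int32(29))] [(array([283.70440252, 125.03773585]), np.int32(159)), (array([374.90909091, 124.86363636]), np.int32(154))]
platen-frame holes [[-61.67735778 -25.78481595]
 [-61.72232017  24.48934386]]
spacing 50.27417991163586 z plate top 182.87037766446252
183 -0.10438767164609478 -0.10530965606617897 rel [-2.90294634 -0.0137273 ]
186 -0.10438767164609576 -0.10530965606617897 rel [-3.2111102  -0.01582492]
182.87037766446252 -0.10438767164609608 -0.10530965606617897 rel [-2.88963137 -0.01363666]
```

Request:
apply_moves([
  {"slide":[0.01,0.05,0],"delta_rot":[0,0,-0.02],"gripper":0},
  {"slide":[0.025,0.13,0],"delta_rot":[0,0,-0.04],"gripper":0},
  {"slide":[0.04,0.22,0],"delta_rot":[0,0,-0.07],"gripper":0},
  {"slide":[0.06,0.32,0],"delta_rot":[0,0,-0.1],"gripper":0},
  {"slide":[0.08,0.42,0],"delta_rot":[0,0,-0.13],"gripper":0},
  {"slide":[0.1,0.52,0],"delta_rot":[0,0,-0.16],"gripper":0},
  {"slide":[0.115,0.6,0],"delta_rot":[0,0,-0.18],"gripper":0},
  {"slide":[0.1223,0.64,0],"delta_rot":[0,0,-0.192],"gripper":0},
  {"slide":[0.1223,0.651,0],"delta_rot":[0,0,-0.192],"gripper":0},
  {"slide":[0.1223,0.651,0],"delta_rot":[0,0,-0.192],"gripper":0},
  {"slide":[0.1223,0.651,0],"delta_rot":[0,0,-0.192],"gripper":0},
])

```text
clock: 13.32
ee_pos: [578.0, 157.8, 205.0]
orientation: [-0.0, -0.097, 0.995, -0.0]
wrist_force: [0.1, -0.1, -3.1]
grip_width: 19.7
grasp_force: 45.0
```

```bash
cat > where.py <<'E'
from h import *
import pickle
s=sensors.sense();p=s["ee_pos"];q=s["orientation"]
a=.196;R=np.array([[np.cos(a),-np.sin(a)],[np.sin(a),np.cos(a)]])
print("bed TCP",((p[:2]-[554.5,154.35])@R).round(2),"z",p[2].round(2),"yaw",-2*np.arctan2(q[1],q[2]),"q",q.round(4),"F",(s["wrist_force"][:2]@R).round(1),s["wrist_force"][2].round(1),"T",s["torque"].round(2),"g",s["grip_width"].round(1),s["clock"])
E
python3 where.py
python3 - <<'E'
from h import *
im=cams.snapshot("scene");cv2.imwrite("pics/s6.png",im)
m=cams.camera_model("scene");p=proj(m,[[600,165,130]])[0].astype(int)
t=cams.snapshot("wrist");cv2.imwrite("pics/w6.png",t)
a=cv2.resize(im[p[1]-45:p[1]+55,p[0]-50:p[0]+50],(500,500),interpolation=cv2.INTER_CUBIC)
cv2.imwrite("pics/m6.png",a)
E
```

```text
Traceback (most recent call last):
  File "where.py", line 5, in <module>
    print("bed TCP",((p[:2]-[554.5,154.35])@R).round(2),"z",p[2].round(2),"yaw",-2*np.arctan2(q[1],q[2]),"q",q.round(4),"F",(s["wrist_force"][:2]@R).round(1),s["wrist_force"][2].round(1),"T",s["torque"].round(2),"g",s["grip_width"].round(1),s["clock"])
                                                                                                                                                                                                                        ^^^^^^^^^^^^^^^^^^^^^
AttributeError: 'float' object has no attribute 'round'
```

View pics/m6.png

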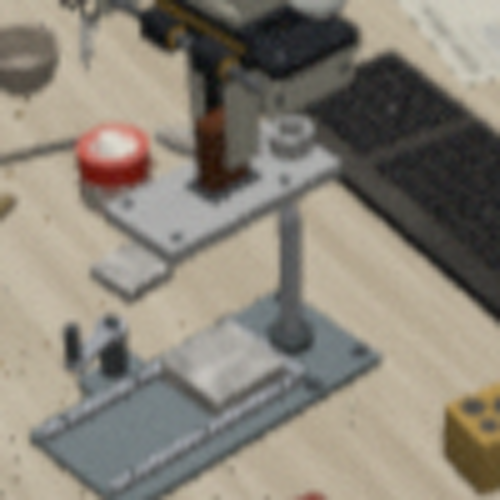

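The scene crop shows the level platen, with its boss at (290,135), straight above the rod at (290,215). I'll trim sideways and lower it onto the taper.

Request:
apply_moves([
  {"slide":[0.001,0.003,0],"delta_rot":[0,0,-0.001],"gripper":0},
  {"slide":[0.001,0.003,0.015],"delta_rot":[0,0,-0.001],"gripper":0},
  {"slide":[0.001,0.003,0.03],"delta_rot":[0,0,-0.001],"gripper":0},
  {"slide":[0.001,0.003,0.045],"delta_rot":[0,0,-0.001],"gripper":0},
  {"slide":[0.001,0.003,0.06],"delta_rot":[0,0,-0.001],"gripper":0},
  {"slide":[0.001,0.003,0.07],"delta_rot":[0,0,-0.001],"gripper":0},
  {"slide":[0.001,0.003,0.076],"delta_rot":[0,0,-0.001],"gripper":0},
  {"slide":[0.001,0.003,0.076],"delta_rot":[0,0,-0.001],"gripper":0},
])

```text
clock: 14.42
ee_pos: [576.9, 160.4, 166.9]
orientation: [-0.0, -0.099, 0.995, -0.0]
wrist_force: [0.4, 0.3, -3.4]
grip_width: 19.7
grasp_force: 45.0
```

```bash
sed -i 's/s\["grip_width"\].round(1)/round(float(s["grip_width"]),1)/' where.py; python3 where.py
```

```text
bed TCP [23.14  1.61] z 166.94 yaw 0.1978686530209065 q [-2.000e-04 -9.880e-02  9.951e-01 -0.000e+00] F [0.5 0.2] -3.4 T [ 0.01 -0.01  0.  ] g 19.7 14.425
```

Request:
apply_moves([
  {"slide":[0,-0.002,0.002],"delta_rot":[0,0,0],"gripper":0},
  {"slide":[0,-0.002,0.006],"delta_rot":[0,0,0],"gripper":0},
  {"slide":[0,-0.002,0.011],"delta_rot":[0,0,0],"gripper":0},
  {"slide":[0,-0.002,0.016],"delta_rot":[0,0,0],"gripper":0},
  {"slide":[0,-0.002,0.02],"delta_rot":[0,0,0],"gripper":0},
  {"slide":[0,-0.002,0.02],"delta_rot":[0,0,0],"gripper":0},
])

```text
clock: 15.18
ee_pos: [577.0, 159.4, 156.8]
orientation: [-0.0, -0.099, 0.995, -0.0]
wrist_force: [-0.4, 1.0, -2.1]
grip_width: 19.8
grasp_force: 45.0
```

```bash
python3 where.py
```

```text
bed TCP [23.04  0.6 ] z 156.79 yaw 0.19789950046515775 q [-3.000e-04 -9.880e-02  9.951e-01 -0.000e+00] F [-0.2  1.1] -2.1 T [ 0.06  0.06 -0.12] g 19.8 15.175
```

Request:
apply_moves([
  {"slide":[0,0.001,0.005],"delta_rot":[0,0,0],"gripper":0},
  {"slide":[0,0.001,0.01],"delta_rot":[0,0,0],"gripper":0},
  {"slide":[0,0.001,0.015],"delta_rot":[0,0,0],"gripper":0},
  {"slide":[0,0.001,0.02],"delta_rot":[0,0,0],"gripper":0},
  {"slide":[0,0.001,0.02],"delta_rot":[0,0,0],"gripper":0},
])

```text
clock: 15.8
ee_pos: [576.8, 159.9, 146.7]
orientation: [-0.0, -0.099, 0.995, -0.0]
wrist_force: [-0.1, 0.1, -3.7]
grip_width: 19.7
grasp_force: 45.0
```

```bash
python3 where.py
```

```text
bed TCP [23.01  1.11] z 146.74 yaw 0.197906375851708 q [-3.000e-04 -9.880e-02  9.951e-01 -0.000e+00] F [-0.1  0.2] -3.7 T [-0.03 -0.05  0.01] g 19.7 15.8
```

Request:
apply_moves([
  {"slide":[0,0,0.01],"delta_rot":[0,0,0],"gripper":0},
  {"slide":[0,0,0.025],"delta_rot":[0,0,0],"gripper":0},
  {"slide":[0,0,0.045],"delta_rot":[0,0,0],"gripper":0},
  {"slide":[0,0,0.065],"delta_rot":[0,0,0],"gripper":0},
  {"slide":[0,0,0.085],"delta_rot":[0,0,0],"gripper":0},
  {"slide":[0,0,0.105],"delta_rot":[0,0,0],"gripper":0},
  {"slide":[0,0,0.125],"delta_rot":[0,0,0],"gripper":0},
  {"slide":[0,0,0.14],"delta_rot":[0,0,0],"gripper":0},
  {"slide":[0,0,0.148],"delta_rot":[0,0,0],"gripper":0},
  {"slide":[0,0,0.15],"delta_rot":[0,0,0],"gripper":0},
  {"slide":[0,0,0.15],"delta_rot":[0,0,0],"gripper":0},
])

```text
clock: 17.18
ee_pos: [577.3, 160.0, 72.4]
orientation: [0.0, -0.099, 0.995, 0.0]
wrist_force: [-0.0, -0.3, -2.4]
grip_width: 19.9
grasp_force: 45.0
```

```bash
python3 where.py
```

```text
bed TCP [23.49  1.11] z 72.45 yaw 0.19788408548884884 q [ 3.000e-04 -9.880e-02  9.951e-01  0.000e+00] F [-0.1 -0.3] -2.4 T [-0.   -0.02  0.05] g 19.9 17.175
```

Request:
apply_moves([
  {"slide":[0,0,0.004],"delta_rot":[0,0,0],"gripper":0},
  {"slide":[0,0,0.008],"delta_rot":[0,0,0],"gripper":0},
  {"slide":[0,0,0.011],"delta_rot":[0,0,0],"gripper":0},
  {"slide":[0,0,0.013],"delta_rot":[0,0,0],"gripper":0},
  {"slide":[0,0,0.013],"delta_rot":[0,0,0],"gripper":0},
])

```text
clock: 17.8
ee_pos: [577.1, 160.0, 65.6]
orientation: [-0.0, -0.099, 0.995, -0.0]
wrist_force: [0.2, 0.3, -2.5]
grip_width: 19.9
grasp_force: 45.0
```

```bash
python3 where.py
```

```text
bed TCP [23.25  1.11] z 65.6 yaw 0.19787555060008613 q [-0.     -0.0988  0.9951 -0.    ] F [0.2 0.3] -2.5 T [ 0.05 -0.02  0.01] g 19.9 17.8
```

Request:
apply_moves([
  {"slide":[0,0,0.002],"delta_rot":[0,0,0],"gripper":0},
  {"slide":[0,0,0.004],"delta_rot":[0,0,0],"gripper":0},
  {"slide":[0,0,0.005],"delta_rot":[0,0,0],"gripper":0},
  {"slide":[0,0,0.005],"delta_rot":[0,0,0],"gripper":0},
])

```text
clock: 18.3
ee_pos: [577.5, 160.1, 65.4]
orientation: [0.0, -0.099, 0.995, -0.0]
wrist_force: [-8.4, -1.5, 13.2]
grip_width: 20.0
grasp_force: 45.0
```

```bash
python3 where.py
```

```text
bed TCP [23.71  1.12] z 65.38 yaw 0.19800111591301206 q [ 5.000e-04 -9.880e-02  9.951e-01 -0.000e+00] F [-8.5  0.2] 13.2 T [-0.31  1.48  0.07] g 20.0 18.3
```

Request:
apply_moves([
  {"slide":[0,0,-0.003],"delta_rot":[0,0,0],"gripper":0},
  {"slide":[0,0,-0.003],"delta_rot":[0,0,0],"gripper":0},
], squeeze=10)

```text
clock: 18.55
ee_pos: [577.6, 160.0, 65.4]
orientation: [0.001, -0.099, 0.995, 0.0]
wrist_force: [-2.1, -1.1, 4.4]
grip_width: 19.9
grasp_force: 10.0
```

```bash
python3 where.py
python3 - <<'E'
from h import *
im=cams.snapshot("scene")
m=cams.camera_model("scene");p=proj(m,[[600,165,60]])[0].astype(int)
w=cams.snapshot("wrist");cv2.imwrite("pics/w7.png",w)
a=cv2.resize(im[p[1]-45:p[1]+45,p[0]-50:p[0]+50],(440,400),interpolation=cv2.INTER_CUBIC)
b=cv2.resize(w[:,150:510],(360,400))
cv2.imwrite("pics/m7.png",np.hstack([a,b]))
E
```

```text
bed TCP [23.73  1.09] z 65.38 yaw 0.19788501648099344 q [ 5.000e-04 -9.880e-02  9.951e-01  0.000e+00] F [-2.3 -0.7] 4.4 T [-0.01  0.4   0.  ] g 19.9 18.55
```

View pics/m7.png

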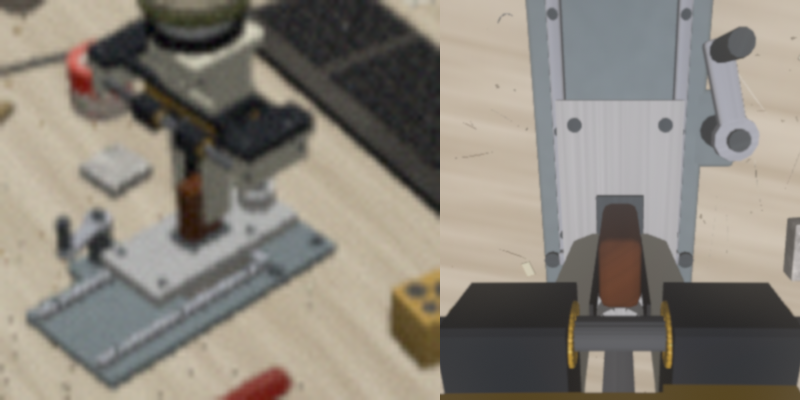

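The platen lies flat on the block, parallel to the rails and over the rod. The keeper is still open, with its pin at (740,40) in the right half. I'll release and rise.

Request:
apply_moves([
  {"slide":[0,0,-0.003],"delta_rot":[0,0,0],"gripper":0.25},
  {"slide":[0,0,-0.003],"delta_rot":[0,0,0],"gripper":0.4},
  {"slide":[0,0,-0.003],"delta_rot":[0,0,0],"gripper":0.5},
  {"slide":[0,0,-0.003],"delta_rot":[0,0,0],"gripper":0.5},
  {"slide":[0,0,-0.06],"delta_rot":[0,0,0],"gripper":0.5},
  {"slide":[0,0,-0.16],"delta_rot":[0,0,0],"gripper":0.5},
  {"slide":[0.08,0,-0.26],"delta_rot":[0,0,0],"gripper":0.5},
  {"slide":[0.15,0,-0.3],"delta_rot":[0,0,0],"gripper":0.4},
  {"slide":[0.15,0,-0.3],"delta_rot":[0,0,0],"gripper":0.4},
  {"slide":[0.15,0,-0.3],"delta_rot":[0,0,0],"gripper":0.4},
])

```text
clock: 19.9
ee_pos: [503.7, 145.2, 214.2]
orientation: [0.0, -0.099, 0.995, -0.0]
wrist_force: [-0.7, 0.7, -0.2]
grip_width: 37.6
grasp_force: 0.0
```

```bash
python3 where.py
python3 - <<'E'
from h import *
import pickle
m=cams.camera_model("wrist");w=cams.snapshot("wrist");cv2.imwrite("pics/w8.png",w);pickle.dump(m,open("w8.pkl","wb"))
cv2.imwrite("pics/w8c.png",cv2.resize(w[40:340,220:460],(480,600),interpolation=cv2.INTER_CUBIC))
E
```

```text
bed TCP [-51.57   0.93] z 214.16 yaw 0.1978186696657571 q [ 0.     -0.0987  0.9951 -0.    ] F [-0.5  0.9] -0.2 T [ 0.02  0.04 -0.03] g 37.6 19.9
```

View pics/w8c.png

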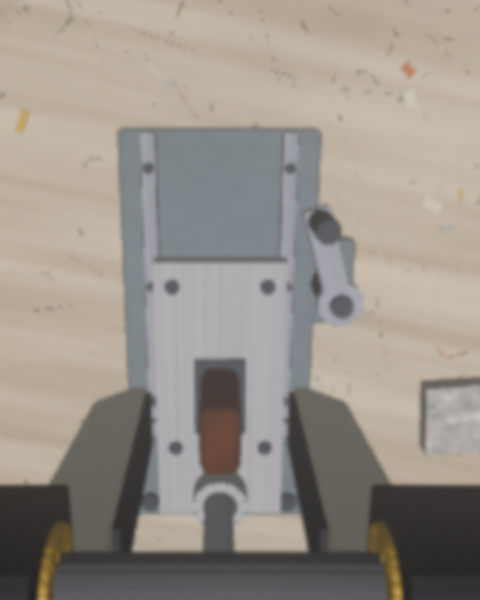

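The platen is seated over the rod, with corners at about crop (153,260), (287,260), (283,513) and (160,512). The keeper pin is at (322,224) and its pivot at (341,306). I'll check the seat in numbers and plan the keeper path.

Run:
```python
from h import *
import pickle
m=pickle.load(open("w8.pkl","rb"))
a=.196;R=np.array([[np.cos(a),-np.sin(a)],[np.sin(a),np.cos(a)]]);c=np.array([554.95,154.5])
P=lambda px,z:((onz(m,[(220+u/2,40+v/2) for u,v in px],z)[:,:2]-c)@R).round(1).tolist()
print("plate corners",P([(153,260),(287,260),(283,513),(160,512)],44))
print("holes",P([(172,287),(268,287),(264.5,447.5),(176,447.5)],44))
pin=np.array(P([(323,222)],85)[0]);piv=np.array(P([(342,306)],55)[0]);print("pin",pin,"pivot",piv)
th=np.arctan2(piv[1]-pin[1],piv[0]-pin[0]);print("theta",th,np.linalg.norm(piv-pin))
```

```text
plate corners [[-55.3, -33.7], [-55.5, 35.4], [96.0, 37.9], [95.4, -33.8]]
holes [[-40.9, -24.2], [-41.0, 26.0], [53.2, 26.2], [53.3, -23.8]]
pin [-82.7  46.5] pivot [-34.1  63.1]
theta 0.32913958248054676 51.356791177019616
```

Request:
apply_moves([
  {"slide":[0.05,0.06,0],"delta_rot":[0,0,-0.11],"gripper":0},
  {"slide":[0.103,0.136,0],"delta_rot":[0,0,-0.22],"gripper":0},
  {"slide":[0.103,0.136,0],"delta_rot":[0,0,-0.33],"gripper":0},
  {"slide":[0.103,0.136,0],"delta_rot":[0,0,-0.44],"gripper":0},
  {"slide":[0.103,0.136,0.05],"delta_rot":[0,0,-0.54],"gripper":0},
  {"slide":[0.103,0.136,0.12],"delta_rot":[0,0,-0.573],"gripper":0},
  {"slide":[0.103,0.136,0.2],"delta_rot":[0,0,-0.573],"gripper":0},
  {"slide":[0.103,0.136,0.27],"delta_rot":[0,0,-0.573],"gripper":0},
  {"slide":[0.103,0.136,0.3],"delta_rot":[0,0,-0.573],"gripper":0},
  {"slide":[0.103,0.136,0.3],"delta_rot":[0,0,-0.573],"gripper":0},
  {"slide":[0.103,0.136,0.3],"delta_rot":[0,0,-0.573],"gripper":0},
])

```text
clock: 21.32
ee_pos: [440.8, 202.1, 65.9]
orientation: [0.001, -0.522, 0.853, -0.0]
wrist_force: [0.3, 0.3, -0.0]
grip_width: 0.1
grasp_force: 0.0
```

```bash
python3 where.py
cat > kp.py <<'E'
from h import *
s=sensors.sense();p=s["ee_pos"];q=s["orientation"]
a=.196;R=np.array([[np.cos(a),-np.sin(a)],[np.sin(a),np.cos(a)]]);c=np.array([554.95,154.5])
yaw=-2*np.arctan2(q[1],q[2]);psi=yaw-a;n=np.array([np.sin(psi),-np.cos(psi)])
tx=np.array([-np.cos(yaw),-np.sin(yaw)]);ty=np.array([-np.sin(yaw),np.cos(yaw)])
print("psi",psi,"bed",(p[:2]-c)@R,p[2],s["joint_positions"].round(2))
for th in (.325,.45,.6,.75,.9,1.05,1.2,1.32,1.44,1.5,1.57):
    T=c+R@(np.array([-34.5-45*np.cos(th),62.5-45*np.sin(th)])-23.5*n)
    d=T-p[:2];print(th,round(d@tx/500,4),round(d@ty/500,4))
E
python3 kp.py
```

```text
bed TCP [-102.22   69.03] z 65.93 yaw 1.0979976102789735 q [ 9.000e-04 -5.218e-01  8.530e-01 -2.000e-04] F [0.3 0.3] -0.0 T [0.07 0.05 0.02] g 0.1 21.325
psi 0.9019976102789735 bed [-102.69517907   68.96579173] 65.9345255492337 [ 0.32 -0.05  1.96  0.    1.23 -2.34]
0.325 0.001 -0.0189
0.45 0.0065 -0.0287
0.6 0.0115 -0.0413
0.75 0.0145 -0.0544
0.9 0.0156 -0.0678
1.05 0.0146 -0.0813
1.2 0.0116 -0.0945
1.32 0.0078 -0.1046
1.44 0.0029 -0.1141
1.5 -0.0 -0.1187
1.57 -0.0038 -0.1238
```

Request:
apply_moves([
  {"slide":[0.001,-0.012,0],"delta_rot":[0,0,0],"gripper":0},
  {"slide":[0.001,-0.019,0],"delta_rot":[0,0,0],"gripper":0},
  {"slide":[0.0065,-0.0287,0],"delta_rot":[0,0,0],"gripper":0},
  {"slide":[0.0115,-0.0413,0],"delta_rot":[0,0,0],"gripper":0},
  {"slide":[0.0145,-0.0544,0],"delta_rot":[0,0,0],"gripper":0},
  {"slide":[0.0156,-0.0678,0],"delta_rot":[0,0,0],"gripper":0},
  {"slide":[0.0146,-0.0813,0],"delta_rot":[0,0,0],"gripper":0},
  {"slide":[0.0116,-0.0945,0],"delta_rot":[0,0,0],"gripper":0},
  {"slide":[0.0078,-0.1046,0],"delta_rot":[0,0,0],"gripper":0},
  {"slide":[0.0029,-0.1141,0],"delta_rot":[0,0,0],"gripper":0},
  {"slide":[0,-0.1187,0],"delta_rot":[0,0,0],"gripper":0},
  {"slide":[-0.003,-0.123,0],"delta_rot":[0,0,0],"gripper":0},
  {"slide":[-0.003,-0.123,0],"delta_rot":[0,0,0],"gripper":0},
])

```text
clock: 22.95
ee_pos: [495.4, 175.2, 64.7]
orientation: [0.0, -0.522, 0.853, -0.0]
wrist_force: [0.1, 0.5, 0.4]
grip_width: 0.6
grasp_force: 0.0
```

```bash
python3 where.py; python3 kp.py | tail -3
```

```text
bed TCP [-53.92  31.95] z 64.7 yaw 1.0980291956515884 q [ 2.000e-04 -5.218e-01  8.530e-01 -1.000e-04] F [0.2 0.4] 0.4 T [ 0.09  0.02 -0.03] g 0.6 22.95
1.44 0.0046 0.0076
1.5 0.0017 0.0031
1.57 -0.002 -0.002
```

Request:
apply_moves([
  {"slide":[0,0.02,0],"delta_rot":[0,0,0],"gripper":0},
  {"slide":[0,0.02,-0.1],"delta_rot":[0,0,0],"gripper":0},
  {"slide":[0.02,0,-0.2],"delta_rot":[0,0,0.1],"gripper":0.2},
  {"slide":[0.046,-0.042,-0.3],"delta_rot":[0,0,0.21],"gripper":0.4},
  {"slide":[0.046,-0.042,-0.3],"delta_rot":[0,0,0.32],"gripper":0.4},
  {"slide":[0.046,-0.042,-0.3],"delta_rot":[0,0,0.43],"gripper":0.4},
  {"slide":[0.046,-0.042,-0.3],"delta_rot":[0,0,0.54],"gripper":0.4},
  {"slide":[0.046,-0.042,-0.3],"delta_rot":[0,0,0.573],"gripper":0.4},
  {"slide":[0.046,-0.042,-0.3],"delta_rot":[0,0,0.573],"gripper":0.4},
  {"slide":[0.046,-0.042,-0.3],"delta_rot":[0,0,0.573],"gripper":0.4},
])

```text
clock: 24.2
ee_pos: [503.1, 145.3, 214.7]
orientation: [0.0, -0.1, 0.995, 0.0]
wrist_force: [0.2, -1.0, -0.7]
grip_width: 37.4
grasp_force: 0.0
```

```bash
python3 where.py
cat > kmeas.py <<'E'
from h import *
import pickle
m=cams.camera_model("wrist");w=cams.snapshot("wrist");cv2.imwrite("pics/w9.png",w);pickle.dump(m,open("w9.pkl","wb"))
a=.196;R=np.array([[np.cos(a),-np.sin(a)],[np.sin(a),np.cos(a)]]);c=np.array([554.95,154.5])
W=lambda x,y,z:[*(c+R@[x,y]),z]
def pins(th,z): return W(-34.5-45*np.cos(th),62.5-45*np.sin(th),z)
for th in(1.4,1.5,1.57,1.6): print(th,proj(m,[pins(th,85)])[0].round(1),proj(m,[pins(th,55)])[0].round(1))
u,v=proj(m,[pins(1.54,70)])[0].astype(int)
g=w.max(2).astype(int)
print(u,v)
for y in range(v-20,v+22,2): print(y,g[y,u-24:u+26:2].tolist())
n=w[60:240,230:400]
d=cv2.absdiff(cv2.imread("pics/w8.png"),w).max(2);print("diff check centre of old pin",d[150:154,380:384].max())
E
python3 kmeas.py
```

```text
bed TCP [-52.2    1.09] z 214.68 yaw 0.1994439944094451 q [ 1.00e-04 -9.96e-02  9.95e-01  0.00e+00] F [-0.  -1.1] -0.7 T [ 0.04 -0.01 -0.01] g 37.4 24.2
1.4 [348.5 194.9] [346.9 185.8]
1.5 [347.8 199.4] [346.3 190. ]
1.57 [347.7 202.6] [346.1 193. ]
1.6 [347.6 204. ] [346.1 194.2]
346 196
176 [174, 175, 176, 176, 173, 175, 175, 175, 176, 174, 175, 174, 177, 178, 177, 176, 177, 175, 174, 174, 172, 166, 146, 140, 140]
178 [174, 175, 176, 176, 173, 175, 175, 175, 175, 175, 176, 174, 177, 177, 176, 173, 174, 174, 175, 173, 171, 166, 144, 139, 140]
180 [174, 175, 176, 176, 173, 175, 175, 176, 175, 173, 164, 162, 166, 171, 167, 140, 135, 156, 172, 172, 168, 161, 142, 140, 140]
182 [173, 175, 176, 175, 173, 175, 175, 175, 175, 161, 136, 135, 133, 136, 129, 112, 109, 121, 145, 147, 146, 128, 130, 131, 133]
184 [174, 175, 176, 176, 174, 175, 175, 175, 174, 151, 152, 140, 129, 137, 151, 157, 155, 152, 149, 146, 140, 136, 135, 133, 131]
186 [173, 175, 176, 175, 173, 175, 175, 175, 173, 141, 117, 81, 75, 84, 123, 163, 169, 169, 169, 169, 168, 168, 167, 166, 165]
188 [173, 175, 176, 176, 173, 175
[... 1216 characters left out ...]
7, 140, 140, 139]
208 [174, 175, 175, 176, 174, 174, 173, 174, 174, 173, 176, 174, 176, 176, 176, 176, 176, 172, 174, 172, 170, 155, 139, 141, 140]
210 [174, 175, 175, 175, 173, 174, 173, 174, 173, 173, 176, 173, 176, 176, 176, 175, 176, 173, 175, 172, 170, 154, 138, 140, 140]
212 [173, 175, 175, 175, 173, 173, 173, 173, 173, 172, 176, 174, 175, 176, 176, 176, 175, 173, 173, 172, 169, 152, 136, 140, 140]
214 [173, 175, 175, 174, 173, 173, 173, 174, 173, 172, 176, 174, 175, 176, 176, 176, 175, 172, 174, 172, 169, 151, 135, 140, 141]
216 [173, 175, 174, 174, 172, 173, 173, 174, 173, 173, 175, 173, 176, 176, 176, 176, 175, 173, 174, 172, 169, 151, 136, 141, 141]
diff check centre of old pin 113
```

```bash
cat > karm.py <<'E'
from h import *
import pickle
m=pickle.load(open("w9.pkl","rb"));w=cv2.imread("pics/w9.png");g=w.max(2).astype(float)
a=.196;R=np.array([[np.cos(a),-np.sin(a)],[np.sin(a),np.cos(a)]]);c=np.array([554.95,154.5])
print(g[176:204,362].astype(int).tolist());print(g[176:204,374].astype(int).tolist())
pts=[]
for u in range(354,386):
    col=g[180:192,u]
    for i in range(11):
        if col[i]<158<=col[i+1] and g[180+i+2,u]>160: pts.append((u,180+i+(158-col[i])/(col[i+1]-col[i])));break
P=(onz(m,pts,55)[:,:2]-c)@R
vx,vy,x,y=cv2.fitLine(np.float32(P),cv2.DIST_HUBER,0,.01,.01).ravel()
if vy>0: vx,vy=-vx,-vy
print(len(pts),pts[0],pts[-1],"edge x at ends",P[0],P[-1],"theta",np.arctan2(-vy,-vx))
# pin top centroid
k=((g>88)&(g<118)).astype(np.uint8);k[:186]=0;k[206:]=0;k[:,:338]=0;k[:,356:]=0
n,l,st,ce=cv2.connectedComponentsWithStats(k);i=1+np.argmax(st[1:,4]);print("pin top",ce[i],st[i],(onz(m,[ce[i]],85)[:,:2]-c)@R)
E
python3 karm.py
```

```text
[172, 171, 171, 171, 168, 161, 146, 130, 140, 159, 168, 171, 170, 170, 170, 171, 172, 172, 172, 168, 160, 158, 164, 169, 170, 171, 171, 170]
[138, 138, 136, 133, 130, 127, 123, 118, 123, 143, 160, 168, 170, 170, 171, 170, 172, 172, 173, 172, 168, 156, 141, 136, 136, 136, 136, 137]
32 (354, np.float64(184.27272727272728)) (385, np.float64(183.57894736842104)) edge x at ends [-43.81977284  25.32000188] [-44.64829002  56.67710987] theta 1.5030022
pin top [346.8877551  197.78571429] [340 191  13  13  98] [[-39.28694303  16.69213574]]
```

Request:
apply_moves([
  {"slide":[0.03,0.032,0],"delta_rot":[0,0,0],"gripper":0},
  {"slide":[0.03,0.032,0.05],"delta_rot":[0,0,0],"gripper":0},
  {"slide":[0.03,0.032,0.12],"delta_rot":[0,0,0],"gripper":0},
  {"slide":[0.03,0.032,0.2],"delta_rot":[0,0,0],"gripper":0},
  {"slide":[0.03,0.032,0.26],"delta_rot":[0,0,0],"gripper":0},
  {"slide":[0.03,0.032,0.298],"delta_rot":[0,0,0],"gripper":0},
  {"slide":[0.03,0.032,0.298],"delta_rot":[0,0,0],"gripper":0},
  {"slide":[0.02,0.032,0.298],"delta_rot":[0,0,0],"gripper":0},
  {"slide":[0.01,0.032,0.298],"delta_rot":[0,0,0],"gripper":0},
  {"slide":[0.002,0.032,0.298],"delta_rot":[0,0,0],"gripper":0},
  {"slide":[-0.004,0.032,0.298],"delta_rot":[0,0,0],"gripper":0},
  {"slide":[-0.007,0.032,0.298],"delta_rot":[0,0,0],"gripper":0},
  {"slide":[-0.007,0.032,0.298],"delta_rot":[0,0,0],"gripper":0},
])

```text
clock: 25.88
ee_pos: [503.7, 161.4, 65.6]
orientation: [-0.0, -0.099, 0.995, -0.0]
wrist_force: [1.0, 0.8, 0.1]
grip_width: 0.2
grasp_force: 0.0
```

```bash
python3 where.py
```

```text
bed TCP [-48.46  16.84] z 65.57 yaw 0.1978626905308058 q [-0.     -0.0988  0.9951 -0.    ] F [1.1 0.6] 0.1 T [ 0.06  0.   -0.  ] g 0.2 25.875
```

Request:
apply_moves([
  {"slide":[0.03,0,0],"delta_rot":[0,0,0],"gripper":0},
  {"slide":[0.03,0,-0.08],"delta_rot":[0,0,0],"gripper":0},
  {"slide":[0.007,-0.032,-0.18],"delta_rot":[0,0,0],"gripper":0.2},
  {"slide":[0.007,-0.032,-0.298],"delta_rot":[0,0,0],"gripper":0.4},
  {"slide":[0.007,-0.032,-0.298],"delta_rot":[0,0,0],"gripper":0.4},
  {"slide":[0.007,-0.032,-0.298],"delta_rot":[0,0,0],"gripper":0.4},
  {"slide":[0.007,-0.032,-0.298],"delta_rot":[0,0,0],"gripper":0.4},
])

```text
clock: 26.75
ee_pos: [502.2, 144.9, 212.6]
orientation: [-0.002, -0.099, 0.995, -0.0]
wrist_force: [-0.3, -0.1, 0.2]
grip_width: 36.9
grasp_force: 0.0
```

```bash
python3 kmeas.py | head -4; sed -i 's/range(354,386)/range(355,375)/' karm.py; python3 karm.py
```

```text
1.4 [348.8 196.9] [347.1 187.8]
1.5 [348.1 201.5] [346.5 192. ]
1.57 [347.9 204.7] [346.4 195. ]
1.6 [347.9 206.1] [346.4 196.2]
[171, 171, 171, 171, 171, 170, 169, 166, 164, 161, 152, 137, 131, 147, 163, 168, 170, 170, 169, 170, 171, 172, 172, 172, 169, 166, 168, 170]
[140, 139, 139, 138, 137, 135, 133, 132, 131, 130, 126, 119, 131, 154, 165, 169, 170, 169, 170, 171, 172, 173, 172, 169, 160, 147, 139, 137]
20 (355, np.float64(189.94444444444446)) (374, np.float64(189.36363636363637)) edge x at ends [-39.87261313  26.14893612] [-40.52035128  45.34819123] theta 1.6045821
pin top [347.125      202.83928571] [341 199  12   7  56] [[-36.37009749  16.70984292]]
```

```bash
sed -i 's/k\[206:\]/k[214:]/' karm.py; python3 karm.py | tail -1
python3 - <<'E'
from h import *
import pickle
m=pickle.load(open("w9.pkl","rb"));w=cv2.imread("pics/w9.png");g=w.max(2).astype(float)
a=.196;R=np.array([[np.cos(a),-np.sin(a)],[np.sin(a),np.cos(a)]]);c=np.array([554.95,154.5])
# platen back edge & holes, and old-vs-new
k=(g<125).astype(np.uint8);n,l,st,ce=cv2.connectedComponentsWithStats(k)
H=[proj(m,[[*(c+R@h),44]])[0] for h in((-41,-25),(-41,25),(53,-25))]
for h in H:
    i=np.argmin(np.linalg.norm(ce-h,axis=1));print("hole",ce[i],st[i,4],((onz(m,[ce[i]],44)[:,:2]-c)@R).round(1))
E
```

```text
pin top [347.12765957 204.68085106] [341 199  12  12  94] [[-34.55714012  16.74434884]]
hole [305.5 185.5] 32 [[-41.3 -24.7]]
hole [353.68421053 185.81578947] 38 [[-41.1  25.6]]
hole [307.32258065 265.90322581] 31 [[ 52.8 -24.4]]
```

```bash
python3 -c "
from h import *
s=sensors.sense();print(abs(s['joint_vel']).max(),s['wrist_force'],s['clock']);print(env.hand_in())"
```

```text
0.00527609972835473 [ 0.03267011 -0.63159658 -0.3464308 ] 26.8
the job is handed in; nothing more can be done
None
```

I handed the job in at 26.8 s: the block is home against the stop, the platen lies flat over the rod within about 1 mm of line, the keeper measures about 1.57 rad, and the arm is clear; I viewed 11 pictures, one over the limit of 10.

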